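Weigh two sealed canisters against each other and put the heavier one in the tray

TASK

Two sealed sample canisters look alike but differ in weight. Push one down into each of the balance's two spring-clip holders until you feel it bear firmly on the sprung pad at the bottom, without forcing it, then let go of both and see which side sinks. Stand the heavier canister upright in the white tray and leave the lighter one in its holder; do not disturb the bottle, the timer or the marker.

Things in the scene. Friction and masses are not known exactly. Their poses are not given: they have to be found in the camera images.
- balance: White equal-arm balance, fixed. Base plate 100 mm deep (its x) by 250 mm wide (its y), 18 mm high; origin at the centre of its underside, z up. Two holders (left, blue sleeve, at local y = +90 mm; right, grey sleeve, at y = -90 mm) stay level and rise and sink oppositely, at most 12 mm from the middle; empty, they stand level. 60 g more on one side sinks it fully in about a second.
- beam (a joint): Angle of the balance beam, rad: 0 is level, positive when the left holder is up (right side heavier), negative when the left holder is down (left side heavier); about 0.133 at the stops.
- left_mouth (a point): Centre of the top rim of the left (blue) sleeve; moves with the holder; 127 mm above the worktop when level. Sleeve: vertical tube 44 mm inside, 51 mm outside, 53 mm high, on a steel plate 68 mm across. Two sprung clips facing each other along the balance's x stand into the bore 4 mm below the rim; they resist a canister sliding in or out with about 5 to 10 N and hold it wherever it is left.
- right_mouth (a point): Centre of the top rim of the right (grey) sleeve; otherwise as the left one, with a pad height of its own.
- holder_left (a joint): Height of left holder from level, m: +0.012 upper stop, -0.012 lower stop. Pushed, it first sinks to its stop, then the canister slides in. In the bore is a sprung pad on a trim screw, its top 16 to 40 mm below the rim, never the same, not measurable: felt as 3.5 N more per mm. Press it in 1 to 3 mm, since it springs back a little on release; over 18 N on it does damage.
- holder_right (a joint): The same for the right holder; always the opposite of the left one's value.
- canister_a: Sealed aluminium canister with a blue band and orange screw lid, loose, 90 mm high; origin at the centre of its underside, z up. Body 40 mm across (foot tapered to 34 mm over the lowest 8 mm); lid 46 mm across, 70 to 90 mm above the origin: grasp the lid from above. 90 to 210 g; one of the two is at least 60 g heavier, and either may be.
- canister_b: The other canister, of the same look and size.
- tray: Open white tray, fixed, 140 mm (its x) by 118 mm (its y), walls 3 mm thick and 40 mm high, floor 3 mm thick. Origin on the underside; the middle of the floor is at local x = 0, y = +6 mm. Paper slips (for looks, not solid) lean in its -y half, so its +y half shows the free floor.
- bottle_red: Brown bottle with a red cap, 34 mm across, 75 mm high, a bystander; origin at the centre of its underside.
- timer: White bench timer, 62 x 68 x 24 mm, a bystander; origin at the centre of its underside.
- marker: White marker pen with a red cap, 141 mm long, lying flat, a bystander; origin at the middle of its underside.
Not all that is in view belongs to the job. What is shaped like the canister_b but green is not meant.

How it is judged:
By the outcome, as a careful person would: the job done as asked, in the order asked, and still so for the second after the job is handed in, with the robot touching nothing.
It also fails if it takes over 70 s, if anything falls off the work surface, if the arm or the gripper's body presses on something with over 40 N, if the wrist force passes 120 N, or if a joint passes its speed limit or range.

ROBOT

A 6-joint arm with a two-finger parallel gripper is mounted at the origin on a cart in front of the work surface, level with it; the furniture and walls round the work are solid. World frame = base frame: x ahead of the robot, y to its left, z up, the work surface at z = 0. Lengths are in m, angles in rad, forces in N, time in s.
With the tool pointing down it reaches from about 0.35 to 0.775 m from the base axis. Payload 5.5 kg.
Tool frame: the origin (TCP) lies between the finger pads; the fingertips stand 8 mm ahead of it and the grasp point (between the pads) lies 11 mm behind it; z points along the fingers, y is the line along which they close (so a half turn about z gives the same grasp; the last joint's range is limited). The gripper opens to 85 mm and grips with 20 to 120 N. Pads are 22 mm wide; open, the fingers measure 114 mm over their backs; the gripper's body (76 mm by 85 mm) begins 54 mm behind the grasp point. The pads swing forward as they close: fully open they stand 13 mm farther back than shut.
Start: joints at [-1.391, 0.313, 0.046, 1.304, 0, 1.431], TCP at [0.181, -0.546, 0.239] pointing down, gripper open.
Joint ranges: [-2.76, 2.76], [-0.86, 1.69], [-1.03, 1.26], [-2.2, 2.34], [-1.47, 1.5], [-3.14, 3.14]. Speed limits (rad/s): [2.57, 2.57, 3.14, 3.14, 3.14, 3.14].

INTERFACE

Orientations are given as a unit quaternion [w, x, y, z].
In Python, from workcell import status, vision, job gives the robot as it stands. The module is installed in compiled form; this text tells all that it offers.
- The arm moves only by the tool apply_moves, never from a script. Its argument "moves" is one flat list of numbers, 6 for each row, row after row: the shift along the world's x, y, z in units of 25 mm (1.0 is 25 mm), then the turn, a rotation vector about the world's x, y, z in rad. In form: [x, y, z, rx, ry, rz, x, y, z, rx, ry, rz, ...]. A call has 1 to 20 rows; each row is the pose to reach, as a shift and turn from the pose commanded when the call began; what a row does not reach only later rows make up. A row lasts 1/12 s, in which the tool goes at most 41.7 mm and 7.16 degrees, less where a joint would pass 70% of its speed; a pose out of reach is approached as far as the arm can. A call with a gripper value outside its range is refused whole. "claw" is the opening in per cent of the stroke, from 0 (shut) to 100 (fully open), set as the call begins (left out, the last holds). The fingers move at their own pace and stop on an object; "newtons" is the grip in N (left out, the last holds). Time passes only in rows, so rows that repeat a pose let the fingers close. It gives the time, the measured TCP pose, the force, the opening and the grip force at its end, in the units of the state.
- status.get_state(): the state, without advancing time (a new reading comes with each control period).
- vision.read_camera(name): name is "scene" or "side" or "wrist"; returns a dict with "image" (480x640x3 uint8, blue, green, red), "camera_matrix" (3x3 intrinsics, pixels), "camera_from_world" (4x4, takes a point from world to camera coordinates). Camera axes: x right, y down, z forward; pixel columns grow to the right and rows downward; lengths in m; the calibration is good to about 2 mm. A picture is of the moment at which its call begins. There is no depth.
- job.hand_in(): hands the job in; it is judged then, once.
The state is a dict: "clock": time; "joint_pos": joint angles; "qvel": joint speeds; "tau": joint torques, N m; "tcp_pos": TCP position; "orientation": TCP orientation; "wrist_force": force on the tool from outside, world axes, zero at the start; "ft_torque": the same for the moment, N m; "finger_gap": finger opening in m; "grip_force": force on a finger pad.
Only numpy, scipy, OpenCV 4.12 (cv2) and the standard library are available. Lean on these libraries where they do the work, as an engineer would, in place of code of your own. Each camera call takes 0.05 s, during which the arm holds its last target. There are 200 camera calls.

## Working session

There is one attempt and no reset: what is moved stays moved. The work goes in short steps, Python scripts to look and compute and a tool call to move; the robot and the scene stay as the last step left them, time stands still between calls to the robot, and variables do not carry over. Pictures are saved under pics/ and viewed, at most 10 in all, crops included, and the job is handed in when it is done.

Besides the shell and the picture viewer there is one more tool, called after ">>>" by a JSON object that holds its "op" and its "data". apply_moves: Moves the arm, as the interface text tells. Its arguments: {"type":"object","properties":{"moves":{"type":"array","items":{"type":"number"}},"claw":{"type":"number"},"newtons":{"type":"number"}},"required":["moves"]}

```bash
mkdir -p pics
cat > h.py <<'E'
import numpy as np, cv2
from workcell import status, vision, job
def cam(n, save=None):
    c=vision.read_camera(n)
    if save: cv2.imwrite('pics/'+save+'.png',c['image'])
    np.savez('pics/'+(save or n)+'.npz',K=c['camera_matrix'],T=c['camera_from_world'])
    return c
def ray(f,u,v,z):
    d=np.load('pics/'+f+'.npz');T=d['T'];R=T[:3,:3];o=-R.T@T[:3,3]
    r=R.T@np.linalg.solve(d['K'],[u,v,1]);return (o+r*(z-o[2])/r[2]).round(4)
def proj(f,p):
    d=np.load('pics/'+f+'.npz');q=d['T'][:3,:3]@np.array(p)+d['T'][:3,3];q=d['K']@q;return (q[:2]/q[2]).round(1)
E
python3 -c "
from h import *
for n in ['scene','side','wrist']:
    c=cam(n,n+'0');T=c['camera_from_world'];print(n,-T[:3,:3].T@T[:3,3],T[2,:3])
print(status.get_state())"
```

```text
scene [-0.00064685  0.56265273  0.48596604] [ 0.59580746 -0.67738574 -0.43146498]
side [ 0.34553345 -0.41905565  0.935642  ] [ 0.20407942  0.38634954 -0.89949187]
wrist [ 0.25290123 -0.52246156  0.37432442] [-0.28062825 -0.09121746 -0.95547222]
{'clock': 0.15, 'joint_pos': array([-1.39061200e+00,  3.13848487e-01,  4.52448785e-02,  1.30364768e+00,
        2.01073559e-06,  1.43120984e+00]), 'qvel': array([-9.63603205e-05, -1.13984766e-03,  4.20335560e-03,  2.86708754e-04,
       -1.49575530e-03,  4.40364523e-04]), 'tau': array([ 2.77112071e-03, -4.81067276e+01,  2.98814231e+01,  1.38976425e-02,
       -1.38880332e-04,  4.93824245e-06]), 'tcp_pos': array([ 0.18067902, -0.54546545,  0.23860404]), 'orientation': array([-7.27351701e-04,  9.87245272e-01,  1.59205035e-01, -1.37609074e-05]), 'wrist_force': array([-0.64064951,  0.37575779,  0.70956686]), 'ft_torque': array([ 0.02190301, -0.01489824, -0.03108677]), 'grip_force': 0.0, 'finger_gap': 0.08565829428301218}
```

View pics/scene0.png

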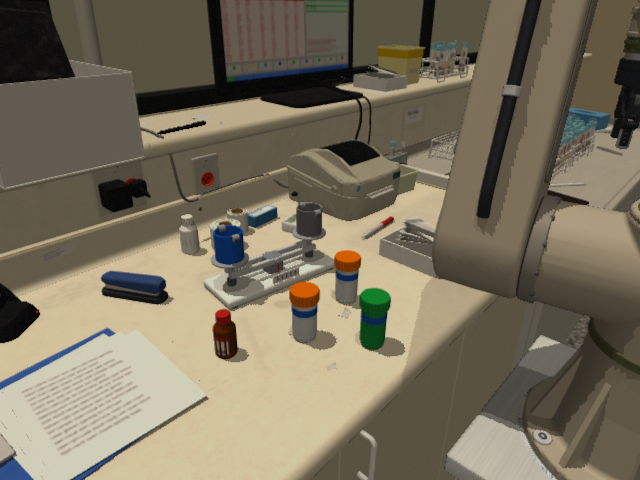

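View pics/side0.png

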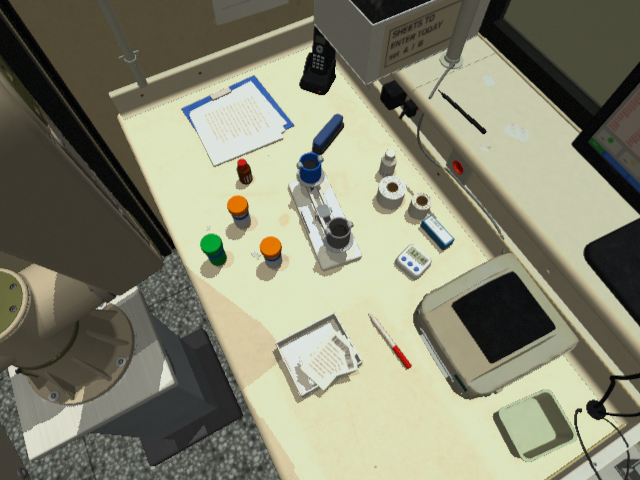

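The scene view shows the blue sleeve at (229,230), the grey one at (309,208), and orange lids at (305,293) and (347,260). In the side view the lids are at (238,205) and (270,246), the sleeves at (309,162) and (340,230), and the tray around (318,355).

```bash
python3 -c "
from h import *
im=cv2.imread('pics/side0.png')[130:400,180:420]
h=cv2.resize(im,None,fx=3.3,fy=2.2*1,interpolation=3) if 0 else cv2.resize(im,None,fx=2.2,fy=2.2,interpolation=3)
cv2.imwrite('pics/sidecrop.png',h)
for n in ['side0','scene0']:
    I=cv2.imread('pics/'+n+'.png');H=cv2.cvtColor(I,cv2.COLOR_BGR2HSV)
    m=cv2.inRange(H,(6,190,120),(16,255,255))
    k,l,s,c=cv2.connectedComponentsWithStats(m)
    for i in range(1,k):
        if s[i,4]>100: print(n,s[i],c[i],ray(n,*c[i],0.084))
for p in [(309,161),(340,231)]: print(ray('side0',*p,.127))
"
```

```text
side0 [227 196  21  18 275] [236.94909091 204.29090909] [0.4303 0.1148 0.084 ]
side0 [260 237  22  19 311] [270.0096463 246.1607717] [ 0.4494 -0.0158  0.084 ]
scene0 [335 251  26  13 263] [347.07224335 256.84790875] [ 0.4548 -0.0219  0.084 ]
scene0 [290 282  30  19 390] [303.87948718 290.07179487] [0.435  0.1088 0.084 ]
[0.6157 0.1125 0.127 ]
[ 0.5873 -0.0754  0.127 ]
```

View pics/sidecrop.png

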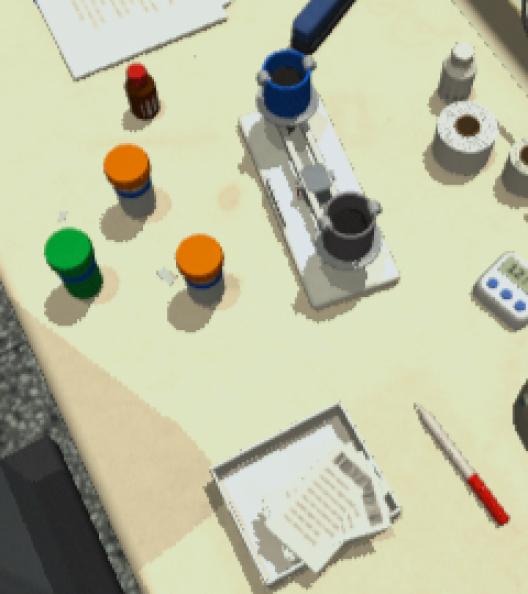

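The crop shows the blue rim centre at (288,70) and the grey one at (350,215). The tray rim corners are (211,470), (340,404), (399,510) and (270,586), with the slips in its lower-right part.

```bash
python3 -c "
from h import *
f=lambda u,v,z: ray('side0',u/2.2+180-.3,v/2.2+130-.3,z)
L=f(288,70,.127);R=f(350,215,.127);print('mouths',L,R,np.linalg.norm(L-R),(L+R)/2, 'baldir y',np.degrees(np.arctan2(*(L-R)[[1,0]])))
C=[f(*p,.04) for p in [(211,470),(340,404),(399,510),(270,586)]]
print('tray',C,[np.linalg.norm(C[i]-C[i-1]) for i in range(4)],sum(C)/4)
print('green',f(70,250,.09),'bottle',f(138,72,.075),'timer',f(520,290,.024))
print(f(127,158,.09),f(200,250,.09))
for c in (L,R): print(proj('scene0',c))
s=status.get_state();T=np.load('pics/wrist0.npz')['T'];print(T)
"
```

```text
mouths [0.6182 0.1095 0.127 ] [ 0.5893 -0.067   0.127 ] 0.17885038439992235 [0.60375 0.02125 0.127  ] baldir y 80.70094319849599
tray [array([ 0.3674, -0.1985,  0.04  ]), array([ 0.5042, -0.2016,  0.04  ]), array([ 0.5017, -0.3142,  0.04  ]), array([ 0.3673, -0.3155,  0.04  ])] [np.float64(0.11700004273503492), np.float64(0.13683511976097362), np.float64(0.11262774968896429), np.float64(0.13440628705533086)] [ 0.43515 -0.25745  0.04   ]
green [0.3414 0.0485 0.09  ] bottle [0.491  0.2209 0.075 ] timer [ 0.7296 -0.1825  0.024 ]
[0.4336 0.1172 0.09  ] [ 0.4528 -0.0132  0.09  ]
[228.1 230.2]
[309.4 206.9]
[[ 0.31400849 -0.94941885 -0.00158673 -0.57485403]
 [-0.9069986  -0.30047167  0.2950768  -0.03805829]
 [-0.28062825 -0.09121746 -0.95547222  0.3809702 ]
 [ 0.          0.          0.          1.        ]]
```

>>> {"op": "apply_moves", "data": {"moves": [3.2, 4.6, 0, 0, 0, 0, 6.4, 9.2, 0, 0, 0, 0, 9.5, 13.8, 0, 0, 0, 0, 9.5, 13.8, 0, 0, 0, 0, 9.5, 13.8, 0, 0, 0, 0, 9.5, 13.8, 0, 0, 0, 0, 9.5, 13.8, 0, 0, 0, 0, 9.5, 13.8, 0, 0, 0, 0, 9.5, 13.8, 0, 0, 0, 0, 9.5, 13.8, 0, 0, 0, 0, 9.5, 13.8, 0, 0, 0, 0, 10.1, 26.4, -2, 0, 0, 0, 10.1, 26.4, -2, 0, 0, 0, 10.1, 26.4, -2, 0, 0, 0, 10.1, 26.4, -2, 0, 0, 0, 10.1, 26.4, -2, 0, 0, 0, 10.1, 26.4, -2, 0, 0, 0, 10.1, 26.4, -2, 0, 0, 0, 10.1, 26.4, -2, 0, 0, 0, 10.1, 26.4, -2, 0, 0, 0], "claw": 100, "newtons": 40}}

```text
clock: 1.82
tcp_pos: [0.4322, 0.1181, 0.1883]
orientation: [-0.001, 0.987, 0.162, -0.001]
wrist_force: [-0.6, -0.1, -0.4]
finger_gap: 0.0854
grip_force: 0.0
```

```bash
cat >> h.py <<'E'
def lids(n):
    c=cam(n,n+'_l');H=cv2.cvtColor(c['image'],cv2.COLOR_BGR2HSV)
    m=cv2.inRange(H,(5,170,80),(17,255,255))
    k,l,s,ce=cv2.connectedComponentsWithStats(m)
    for i in range(1,k):
        if s[i,4]>100: print(n,s[i],ray(n+'_l',*ce[i],0.09))
E
python3 -c "
from h import *
lids('wrist');print(status.get_state()['tcp_pos'])"
```

```text
wrist [ 290  212   69   71 3775] [0.4336 0.1139 0.09  ]
wrist [ 480  245   72   69 3650] [ 0.4529 -0.0142  0.09  ]
[0.43246842 0.11614638 0.18860335]
```

View pics/wrist_l.png

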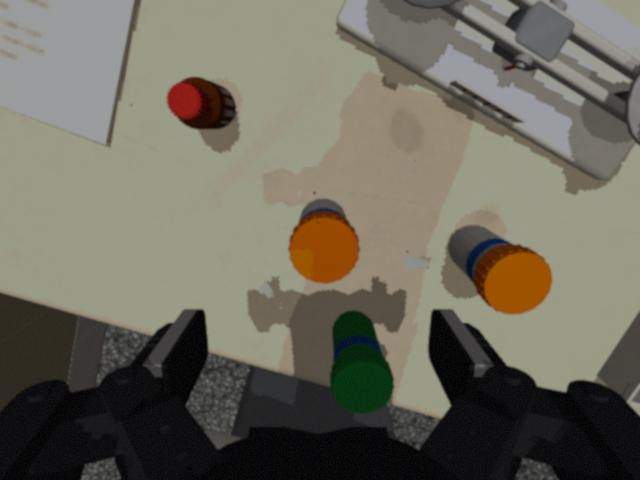

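The lid is centred at (324,248), between the open fingers, and the green canister at (361,380) is clear of the closing line. I'll descend and grip.

>>> {"op": "apply_moves", "data": {"moves": [0, 0, -1, 0, 0, 0, 0, 0, -2, 0, 0, 0, 0, 0, -3, 0, 0, 0, 0, 0, -4, 0, 0, 0, 0, 0, -4.7, 0, 0, 0, 0, 0, -4.7, 0, 0, 0, 0, 0, -4.7, 0, 0, 0]}}

```text
clock: 2.45
tcp_pos: [0.4325, 0.113, 0.0714]
orientation: [0.0, 0.987, 0.158, -0.001]
wrist_force: [0.2, -0.3, 0.8]
finger_gap: 0.0852
grip_force: 0.0
```

>>> {"op": "apply_moves", "data": {"moves": [0, 0, 0, 0, 0, 0, 0, 0, 0, 0, 0, 0, 0, 0, 0, 0, 0, 0, 0, 0, 0, 0, 0, 0, 0, 0, 0, 0, 0, 0, 0, 0, 0, 0, 0, 0, 0, 0, 0, 0, 0, 0, 0, 0, 0, 0, 0, 0], "claw": 30, "newtons": 40}}

```text
clock: 3.12
tcp_pos: [0.4345, 0.1142, 0.0733]
orientation: [0.0, 0.987, 0.159, 0.002]
wrist_force: [-1.7, 0.0, 6.4]
finger_gap: 0.0447
grip_force: 40.2
```

>>> {"op": "apply_moves", "data": {"moves": [0, 0, 1, 0, 0, 0, 0, 0, 2, 0, 0, 0, 0, 0, 3.5, 0, 0, 0, 0, 0, 5, 0, 0, 0, 0, 0, 6.6, 0, 0, 0, 1, 0, 6.6, 0, 0, 0, 2.5, 0, 6.6, 0, 0, 0, 3.6, 0, 6.6, 0, 0, 0, 3.6, 0, 6.6, 0, 0, 0, 3.6, 0, 6.6, 0, 0, 0, 3.6, 0, 6.6, 0, 0, 0, 3.6, 0, 6.6, 0, 0, 0]}}

```text
clock: 4.12
tcp_pos: [0.5219, 0.1142, 0.2368]
orientation: [-0.0, 0.987, 0.159, -0.001]
wrist_force: [-0.1, 0.3, -1.8]
finger_gap: 0.0447
grip_force: 41.4
```

```bash
python3 -c "
from h import *
print(status.get_state());cam('wrist','w2')"
```

```text
{'clock': 4.1167, 'joint_pos': array([ 6.51414191e-02,  2.35848239e-01, -6.40749203e-02,  1.27212792e+00,
       -8.01918630e-05,  2.88665399e+00]), 'qvel': array([ 0.00124128, -0.00964971, -0.00043092, -0.00318066,  0.00017655,
        0.00079309]), 'tau': array([-1.44886700e-01, -4.34690201e+01,  3.03045630e+01, -4.72485437e-02,
       -4.60164127e-03, -9.03408318e-05]), 'tcp_pos': array([0.52193388, 0.11419424, 0.23677895]), 'orientation': array([-1.95323070e-05,  9.87220704e-01,  1.59357730e-01, -6.28352709e-04]), 'wrist_force': array([-0.05415151,  0.25357352, -1.83609435]), 'ft_torque': array([ 0.00609985,  0.02065091, -0.00392159]), 'grip_force': 41.39598727226257, 'finger_gap': 0.04472590261181613}
```

View pics/w2.png

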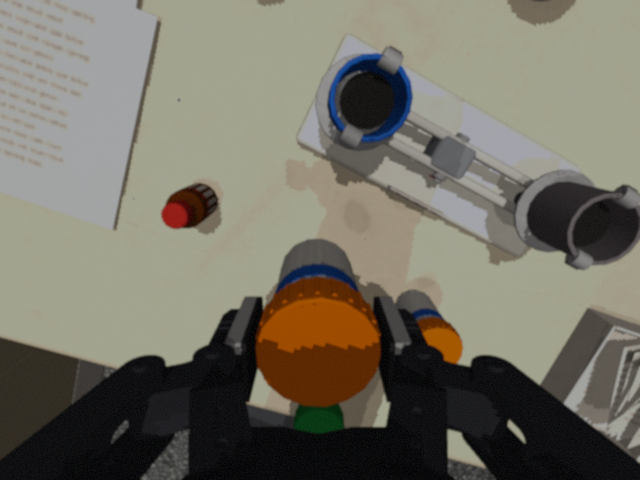

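The blue rim is centred at about (371,97) and the grey rim at about (605,225). The canister hangs straight between the fingers at (318,340).

```bash
python3 -c "
from h import *
I=cv2.imread('pics/w2.png');H=cv2.cvtColor(I,cv2.COLOR_BGR2HSV)
m=cv2.inRange(H,(100,150,90),(125,255,255));m[:, :320]=0;m[:,420:]=0;m[200:]=0
ys,xs=np.nonzero(m);print(xs.min(),xs.max(),ys.min(),ys.max())
# project predicted outer rim
for c in ([.6182,.1095],[.5893,-.067]):
    print(proj('w2',[*c,.127]),[proj('w2',[c[0]+.0255*np.cos(a),c[1]+.0255*np.sin(a),.127]) for a in np.arange(4)*np.pi/2])
for p in [(371,97),(371,99),(605,225)]:print(ray('w2',*p,.127))
# fit: outer convex hull of blue
k=cv2.convexHull(np.stack([xs,ys],1).astype(np.int32))
e=cv2.fitEllipse(k);print(e,ray('w2',*e[0],.127))
"
```

```text
329 411 54 141
[373.8 100.2] [array([389.3,  56.3]), array([334.1,  86. ]), array([359.3, 141.5]), array([412.8, 114.2])]
[604.5 231.9] [array([625.1, 196.1]), array([570.8, 220.3]), array([585. , 265.7]), array([637.6, 243.3])]
[0.6194 0.1118 0.127 ]
[0.6183 0.1114 0.127 ]
[ 0.5936 -0.0648  0.127 ]
((370.0584716796875, 97.65276336669922), (81.08589935302734, 88.04289245605469), 17.62904930114746) [0.6189 0.1122 0.127 ]
```

>>> {"op": "apply_moves", "data": {"moves": [1, 0, 0, 0, 0, 0, 2.2, 0, 0, 0, 0, 0, 3.2, -0.1, 0, 0, 0, 0, 3.85, -0.1, 0, 0, 0, 0, 3.85, -0.1, -0.4, 0, 0, 0, 3.85, -0.1, -0.9, 0, 0, 0, 3.85, -0.1, -1.3, 0, 0, 0, 3.85, -0.1, -1.3, 0, 0, 0, 3.85, -0.1, -1.3, 0, 0, 0, 3.85, -0.1, -1.3, 0, 0, 0]}}

```text
clock: 5.0
tcp_pos: [0.619, 0.1118, 0.205]
orientation: [0.0, 0.987, 0.159, 0.0]
wrist_force: [0.3, 0.4, -1.0]
finger_gap: 0.0448
grip_force: 41.5
```

```bash
python3 -c "
from h import *
print(status.get_state()['tcp_pos']);cam('scene','s2');cam('side','d2')
a=cv2.imread('pics/s2.png')[180:300,180:340];b=cv2.imread('pics/d2.png')[120:240,260:420]
cv2.imwrite('pics/z2.png',np.vstack([cv2.resize(a,None,fx=2.5,fy=2.5,interpolation=2),cv2.resize(b,None,fx=2.5,fy=2.5,interpolation=2)]))"
```

```text
[0.61895099 0.11175285 0.20496197]
```

View pics/z2.png

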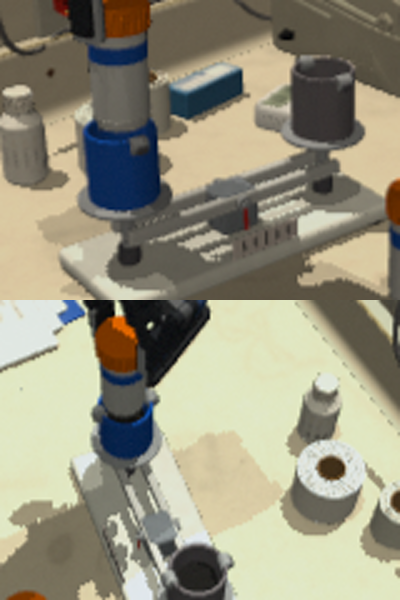

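The canister is coaxial with the blue sleeve in both views (scene (122,120), side (125,400)). Now the descent, watching the force.

>>> {"op": "apply_moves", "data": {"moves": [0, 0, -0.2, 0, 0, 0, 0, 0, -0.4, 0, 0, 0, 0, 0, -0.6, 0, 0, 0, 0, 0, -0.8, 0, 0, 0, 0, 0, -0.9, 0, 0, 0, 0, 0, -0.9, 0, 0, 0, 0, 0, -0.9, 0, 0, 0]}}

```text
clock: 5.68
tcp_pos: [0.6199, 0.1114, 0.1817]
orientation: [0.0, 0.987, 0.159, 0.0]
wrist_force: [2.1, -0.3, -0.5]
finger_gap: 0.0445
grip_force: 41.5
```

>>> {"op": "apply_moves", "data": {"moves": [0, 0, -0.1, 0, 0, 0, 0, 0, -0.2, 0, 0, 0, 0, 0, -0.2, 0, 0, 0]}}

```text
clock: 5.93
tcp_pos: [0.6201, 0.1117, 0.1778]
orientation: [0.0, 0.987, 0.159, 0.001]
wrist_force: [1.7, -0.4, 4.0]
finger_gap: 0.0447
grip_force: 42.1
```

>>> {"op": "apply_moves", "data": {"moves": [0, 0, -0.1, 0, 0, 0, 0, 0, -0.2, 0, 0, 0, 0, 0, -0.2, 0, 0, 0]}}

```text
clock: 6.18
tcp_pos: [0.6198, 0.1117, 0.1725]
orientation: [0.0, 0.987, 0.159, 0.001]
wrist_force: [1.2, -1.3, 2.5]
finger_gap: 0.045
grip_force: 42.0
```

>>> {"op": "apply_moves", "data": {"moves": [0, 0, -0.06, 0, 0, 0, 0, 0, -0.06, 0, 0, 0, 0, 0, -0.06, 0, 0, 0]}}

```text
clock: 6.43
tcp_pos: [0.6198, 0.1117, 0.1708]
orientation: [0.0, 0.987, 0.159, 0.001]
wrist_force: [1.5, 0.1, 4.8]
finger_gap: 0.0447
grip_force: 42.0
```

>>> {"op": "apply_moves", "data": {"moves": [0, 0, -0.06, 0, 0, 0, 0, 0, -0.06, 0, 0, 0, 0, 0, -0.06, 0, 0, 0]}}

```text
clock: 6.68
tcp_pos: [0.6198, 0.1116, 0.169]
orientation: [0.0, 0.987, 0.159, 0.0]
wrist_force: [2.0, 0.5, 3.8]
finger_gap: 0.045
grip_force: 42.0
```

>>> {"op": "apply_moves", "data": {"moves": [0, 0, -0.06, 0, 0, 0, 0, 0, -0.06, 0, 0, 0, 0, 0, -0.06, 0, 0, 0]}}

```text
clock: 6.93
tcp_pos: [0.6201, 0.1117, 0.1681]
orientation: [0.0, 0.987, 0.159, 0.001]
wrist_force: [2.2, 1.1, 6.0]
finger_gap: 0.0449
grip_force: 42.3
```

```bash
python3 -c "
from h import *
s=status.get_state();print(s['tcp_pos'],s['wrist_force'])"
```

```text
[0.62011111 0.1117049  0.16808773] [2.19018872 1.05461849 5.97894682]
```

>>> {"op": "apply_moves", "data": {"moves": [0, 0, -0.06, 0, 0, 0, 0, 0, -0.06, 0, 0, 0, 0, 0, -0.06, 0, 0, 0]}}

```text
clock: 7.18
tcp_pos: [0.6203, 0.1118, 0.1672]
orientation: [0.0, 0.987, 0.159, 0.001]
wrist_force: [1.4, -0.2, 8.8]
finger_gap: 0.0445
grip_force: 42.6
```

>>> {"op": "apply_moves", "data": {"moves": [0, 0, -0.05, 0, 0, 0, 0, 0, -0.05, 0, 0, 0, 0, 0, -0.05, 0, 0, 0, 0, 0, -0.05, 0, 0, 0]}}

```text
clock: 7.52
tcp_pos: [0.6205, 0.1118, 0.1666]
orientation: [0.0, 0.987, 0.159, 0.002]
wrist_force: [0.5, -0.1, 12.0]
finger_gap: 0.0447
grip_force: 42.8
```

>>> {"op": "apply_moves", "data": {"moves": [0, 0, 0, 0, 0, 0, 0, 0, 0, 0, 0, 0, 0, 0, 0, 0, 0, 0, 0, 0, 0, 0, 0, 0, 0, 0, 0, 0, 0, 0, 0, 0, 0, 0, 0, 0], "claw": 100}}

```text
clock: 8.02
tcp_pos: [0.6191, 0.1116, 0.164]
orientation: [-0.0, 0.987, 0.159, -0.001]
wrist_force: [0.2, 0.1, 1.0]
finger_gap: 0.0853
grip_force: 0.0
```

>>> {"op": "apply_moves", "data": {"moves": [0, 0, 0.3, 0, 0, 0, 0, 0, 1, 0, 0, 0, 0, 0, 2, 0, 0, 0, 0, 0, 3.2, 0, 0, 0, -1, -0.8, 3.2, 0, 0, 0, -2.3, -1.8, 3.2, 0, 0, 0, -3.6, -2.8, 3, 0, 0, 0, -5, -3.8, 2.5, 0, 0, 0, -6.1, -4.7, 2, 0, 0, 0, -6.65, -5.05, 1.5, 0, 0, 0, -6.65, -5.05, 1, 0, 0, 0, -6.65, -5.05, 1, 0, 0, 0, -6.65, -5.05, 1, 0, 0, 0]}}

```text
clock: 9.1
tcp_pos: [0.4532, -0.0148, 0.1901]
orientation: [0.0, 0.987, 0.159, 0.0]
wrist_force: [0.9, -0.4, 0.5]
finger_gap: 0.0856
grip_force: 0.0
```

```bash
python3 -c "
from h import *
print(status.get_state()['tcp_pos']);lids('wrist');cam('scene','s3')
a=cv2.imread('pics/s3.png')[170:320,180:340];b=cv2.imread('pics/wrist_l.png')
cv2.imwrite('pics/z3.png',np.hstack([cv2.resize(a,(480,450),interpolation=2),cv2.resize(b,(320,240)).copy() if 0 else cv2.copyMakeBorder(cv2.resize(b,(320,240)),0,210,0,0,0)]))"
```

```text
[ 0.45315653 -0.01477655  0.19005912]
wrist [ 284  212   69   70 3709] [ 0.4531 -0.0157  0.09  ]
```

View pics/z3.png

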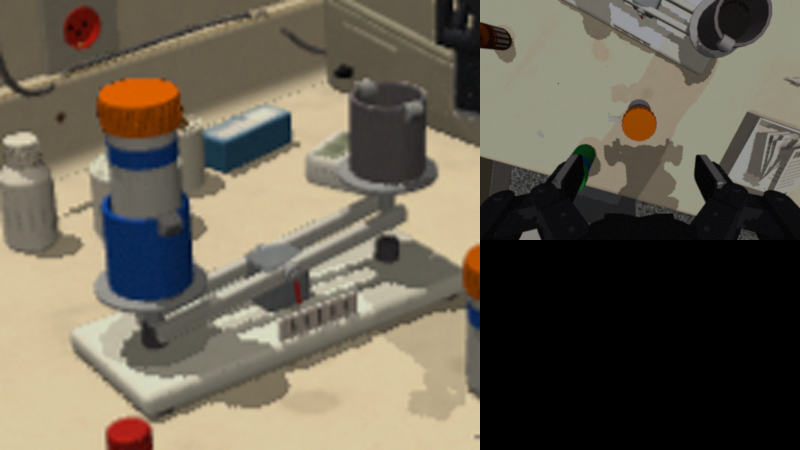

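The blue-held canister sits upright with the left side down and the grey side up. The lid of the second one is centred under the gripper (wrist (319,247)), clear of the green one.

>>> {"op": "apply_moves", "data": {"moves": [0, -0.02, -1, 0, 0, 0, 0, -0.02, -2, 0, 0, 0, 0, -0.02, -3, 0, 0, 0, 0, -0.02, -4, 0, 0, 0, 0, -0.02, -4.75, 0, 0, 0, 0, -0.02, -4.75, 0, 0, 0, 0, -0.02, -4.75, 0, 0, 0]}}

```text
clock: 9.78
tcp_pos: [0.4534, -0.0147, 0.0708]
orientation: [-0.0, 0.987, 0.16, -0.001]
wrist_force: [0.6, -0.9, 0.3]
finger_gap: 0.0854
grip_force: 0.0
```

>>> {"op": "apply_moves", "data": {"moves": [0, 0, 0, 0, 0, 0, 0, 0, 0, 0, 0, 0, 0, 0, 0, 0, 0, 0, 0, 0, 0, 0, 0, 0, 0, 0, 0, 0, 0, 0, 0, 0, 0, 0, 0, 0, 0, 0, 0, 0, 0, 0, 0, 0, 0, 0, 0, 0], "claw": 30, "newtons": 40}}

```text
clock: 10.45
tcp_pos: [0.4545, -0.0153, 0.0724]
orientation: [0.0, 0.987, 0.159, 0.002]
wrist_force: [-1.3, 0.4, 6.0]
finger_gap: 0.0449
grip_force: 40.2
```

>>> {"op": "apply_moves", "data": {"moves": [0, 0, 1, 0, 0, 0, 0, 0, 2, 0, 0, 0, 0, 0, 3.5, 0, 0, 0, 0, 0, 5, 0, 0, 0, 0, 0, 6.6, 0, 0, 0, 0, -1, 7, 0, 0, 0, 0.5, -2.1, 7, 0, 0, 0, 1.5, -2.1, 7, 0, 0, 0, 1.5, -2.1, 7, 0, 0, 0, 1.5, -2.1, 7, 0, 0, 0, 1.5, -2.1, 7, 0, 0, 0]}}

```text
clock: 11.37
tcp_pos: [0.49, -0.0673, 0.2456]
orientation: [-0.0, 0.987, 0.159, -0.001]
wrist_force: [-0.6, 0.3, -1.7]
finger_gap: 0.0447
grip_force: 42.6
```

```bash
python3 -c "
from h import *
s=status.get_state();print(s['tcp_pos'],s['wrist_force']);cam('wrist','w4')
a=cv2.imread('pics/w4.png')
for i,(x,y) in enumerate([(.590,-.066),(.593,-.065)]):
    p=np.array([proj('w4',[x+.0255*np.cos(t),y+.0255*np.sin(t),.139]) for t in np.linspace(0,6.3,80)]).astype(np.int32)
    cv2.polylines(a,[p],False,(0,0,255) if i==0 else (0,255,0),1);print(p.min(0),p.max(0))
x0,y0=p.min(0)-60;x0=max(x0,0);y0=max(y0,0)
np.savetxt('pics/o.txt',[x0,y0]);print(x0,y0)
cv2.imwrite('pics/z4.png',cv2.resize(a[y0:y0+220,x0:x0+220],None,fx=2.5,fy=2.5,interpolation=2))"
```

```text
[ 0.48999151 -0.0673233   0.24564755] [-0.61105488  0.30011305 -1.67285171]
[324  42] [410 134]
[324  36] [410 129]
264 0
```

View pics/z4.png

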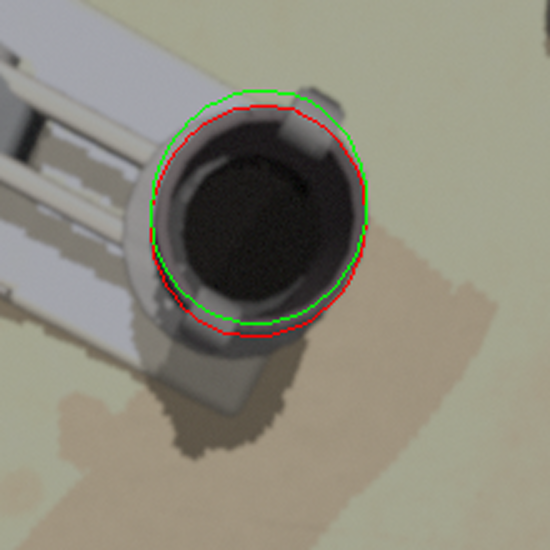

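The red circle (centre (0.590, -0.066) at z = 0.139) fits the grey rim, centred at about (259,222) in the crop. I'll insert there.

>>> {"op": "apply_moves", "data": {"moves": [1, 0, 0, 0, 0, 0, 2.2, 0, 0, 0, 0, 0, 3.3, 0.05, 0, 0, 0, 0, 4, 0.05, 0, 0, 0, 0, 4, 0.05, -0.4, 0, 0, 0, 4, 0.05, -0.8, 0, 0, 0, 4, 0.05, -1.2, 0, 0, 0, 4, 0.05, -1.2, 0, 0, 0, 4, 0.05, -1.2, 0, 0, 0]}}

```text
clock: 12.17
tcp_pos: [0.5889, -0.066, 0.2149]
orientation: [-0.0, 0.987, 0.159, -0.001]
wrist_force: [-0.6, -0.2, -2.2]
finger_gap: 0.0446
grip_force: 42.8
```

>>> {"op": "apply_moves", "data": {"moves": [0, 0, -0.2, 0, 0, 0, 0, 0, -0.4, 0, 0, 0, 0, 0, -0.6, 0, 0, 0, 0, 0, -0.8, 0, 0, 0, 0, 0, -1, 0, 0, 0, 0, 0, -1.2, 0, 0, 0, 0, 0, -1.3, 0, 0, 0, 0, 0, -1.3, 0, 0, 0]}}

```text
clock: 12.83
tcp_pos: [0.5915, -0.0665, 0.183]
orientation: [0.0, 0.987, 0.159, 0.001]
wrist_force: [3.8, -0.1, -0.4]
finger_gap: 0.0445
grip_force: 42.9
```

>>> {"op": "apply_moves", "data": {"moves": [0, 0, -0.1, 0, 0, 0, 0, 0, -0.2, 0, 0, 0, 0, 0, -0.25, 0, 0, 0, 0, 0, -0.25, 0, 0, 0]}}

```text
clock: 13.17
tcp_pos: [0.5916, -0.0667, 0.1775]
orientation: [0.001, 0.987, 0.159, 0.001]
wrist_force: [4.6, -2.1, 1.3]
finger_gap: 0.0451
grip_force: 43.1
```

>>> {"op": "apply_moves", "data": {"moves": [0.04, -0.02, -0.1, 0, 0, 0, 0.06, -0.02, -0.18, 0, 0, 0, 0.06, -0.02, -0.18, 0, 0, 0]}}

```text
clock: 13.42
tcp_pos: [0.5921, -0.0669, 0.1725]
orientation: [0.0, 0.987, 0.159, -0.0]
wrist_force: [2.7, -1.1, 2.1]
finger_gap: 0.0449
grip_force: 43.2
```

>>> {"op": "apply_moves", "data": {"moves": [0, 0, -0.06, 0, 0, 0, 0, 0, -0.06, 0, 0, 0, 0, 0, -0.06, 0, 0, 0]}}

```text
clock: 13.67
tcp_pos: [0.592, -0.0668, 0.1708]
orientation: [-0.0, 0.987, 0.159, -0.0]
wrist_force: [2.5, -0.6, 1.5]
finger_gap: 0.0448
grip_force: 43.3
```

>>> {"op": "apply_moves", "data": {"moves": [0, 0, -0.06, 0, 0, 0, 0, 0, -0.06, 0, 0, 0, 0, 0, -0.06, 0, 0, 0]}}

```text
clock: 13.92
tcp_pos: [0.5921, -0.0668, 0.1692]
orientation: [-0.0, 0.987, 0.159, -0.0]
wrist_force: [3.0, -0.1, 2.1]
finger_gap: 0.0445
grip_force: 43.3
```

>>> {"op": "apply_moves", "data": {"moves": [0, 0, -0.06, 0, 0, 0, 0, 0, -0.06, 0, 0, 0, 0, 0, -0.06, 0, 0, 0]}}

```text
clock: 14.17
tcp_pos: [0.5922, -0.0668, 0.1678]
orientation: [-0.0, 0.987, 0.159, -0.0]
wrist_force: [2.9, 0.5, 2.4]
finger_gap: 0.0447
grip_force: 43.3
```

>>> {"op": "apply_moves", "data": {"moves": [0, 0, -0.06, 0, 0, 0, 0, 0, -0.06, 0, 0, 0, 0, 0, -0.06, 0, 0, 0]}}

```text
clock: 14.42
tcp_pos: [0.5923, -0.0668, 0.1666]
orientation: [0.0, 0.987, 0.159, 0.0]
wrist_force: [3.0, 1.4, 4.1]
finger_gap: 0.0447
grip_force: 43.5
```

>>> {"op": "apply_moves", "data": {"moves": [0, 0, -0.06, 0, 0, 0, 0, 0, -0.06, 0, 0, 0, 0, 0, -0.06, 0, 0, 0]}}

```text
clock: 14.67
tcp_pos: [0.5926, -0.0667, 0.1656]
orientation: [0.0, 0.987, 0.159, 0.001]
wrist_force: [2.5, 0.5, 5.6]
finger_gap: 0.045
grip_force: 43.7
```

>>> {"op": "apply_moves", "data": {"moves": [0, 0, 0, 0, 0, 0, 0, 0, 0, 0, 0, 0]}}

```text
clock: 14.83
tcp_pos: [0.5926, -0.0667, 0.1656]
orientation: [0.0, 0.987, 0.159, 0.001]
wrist_force: [2.8, 2.0, 5.4]
finger_gap: 0.0447
grip_force: 43.7
```

>>> {"op": "apply_moves", "data": {"moves": [0, 0, -0.06, 0, 0, 0, 0, 0, -0.06, 0, 0, 0, 0, 0, -0.06, 0, 0, 0]}}

```text
clock: 15.08
tcp_pos: [0.5928, -0.0667, 0.1647]
orientation: [0.0, 0.987, 0.159, 0.001]
wrist_force: [2.4, 1.1, 7.7]
finger_gap: 0.0448
grip_force: 44.0
```

>>> {"op": "apply_moves", "data": {"moves": [0, 0, 0, 0, 0, 0, 0, 0, 0, 0, 0, 0]}}

```text
clock: 15.25
tcp_pos: [0.5928, -0.0667, 0.1648]
orientation: [0.0, 0.987, 0.159, 0.001]
wrist_force: [1.3, 2.2, 9.1]
finger_gap: 0.0447
grip_force: 44.0
```

>>> {"op": "apply_moves", "data": {"moves": [0, 0, 0, 0, 0, 0, 0, 0, 0, 0, 0, 0, 0, 0, 0, 0, 0, 0, 0, 0, 0, 0, 0, 0, 0, 0, 0, 0, 0, 0, 0, 0, 0, 0, 0, 0], "claw": 100}}

```text
clock: 15.75
tcp_pos: [0.5919, -0.0669, 0.1631]
orientation: [-0.0, 0.987, 0.159, -0.001]
wrist_force: [0.2, 0.3, 0.3]
finger_gap: 0.0855
grip_force: 0.0
```

>>> {"op": "apply_moves", "data": {"moves": [0, 0, 0.3, 0, 0, 0, 0, 0, 1, 0, 0, 0, 0, 0, 2, 0, 0, 0, 0, 0, 3.4, 0, 0, 0, -1, -0.5, 3.6, 0, 0, 0, -2.5, -1, 3.6, 0, 0, 0, -3.2, -1, 3.6, 0, 0, 0, -3.2, -1, 3.6, 0, 0, 0, -3.2, -1, 3.6, 0, 0, 0, -3.2, -1, 3.6, 0, 0, 0, -3.2, -1, 3.6, 0, 0, 0, -3.2, -1, 3.6, 0, 0, 0, -3.2, -1, 3.6, 0, 0, 0, -3.2, -1, 3.6, 0, 0, 0, -3.2, -1, 3.6, 0, 0, 0, -3.2, -1, 3.6, 0, 0, 0, -3.2, -1, 3.6, 0, 0, 0, -3.2, -1, 3.6, 0, 0, 0, -3.2, -1, 3.6, 0, 0, 0, -3.2, -1, 3.6, 0, 0, 0]}}

```text
clock: 17.42
tcp_pos: [0.5123, -0.0919, 0.2536]
orientation: [0.0, 0.987, 0.159, 0.0]
wrist_force: [0.6, -0.3, 0.7]
finger_gap: 0.0851
grip_force: 0.0
```

```bash
python3 -c "
from h import *
cam('scene','s5')
a=cv2.imread('pics/s5.png')[170:320,180:380]
cv2.imwrite('pics/z5.png',cv2.resize(a,(600,450),interpolation=2))
lids('wrist');print(status.get_state()['tcp_pos'])"
```

```text
wrist [ 275   66   89   93 5562] [ 0.5919 -0.0682  0.09  ]
[ 0.51225769 -0.09192663  0.25362196]
```

View pics/z5.png

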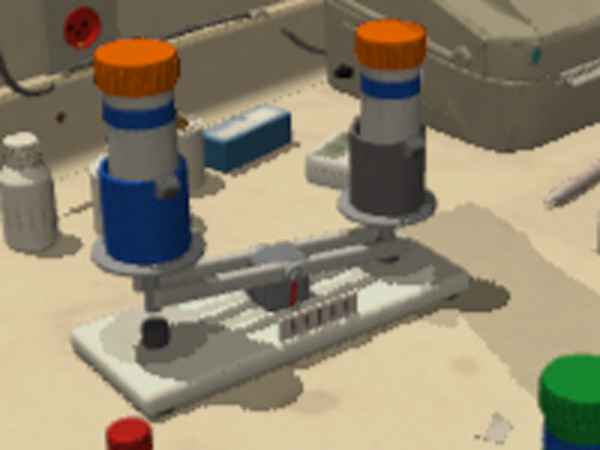

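The beam is fully over, with the grey (right) holder sunk (its plate moved from y≈170 to 205) and the blue one raised (287 to 250). I'll check it has settled while approaching.

>>> {"op": "apply_moves", "data": {"moves": [0, 0, 0, 0, 0, 0, 0, 0, 0, 0, 0, 0, 0, 0, 0, 0, 0, 0, 0, 0, 0, 0, 0, 0, 0, 0, 0, 0, 0, 0, 0, 0, 0, 0, 0, 0, 0, 0, 0, 0, 0, 0, 0, 0, 0, 0, 0, 0]}}

```text
clock: 18.18
tcp_pos: [0.5123, -0.0919, 0.2536]
orientation: [0.0, 0.987, 0.159, -0.0]
wrist_force: [0.3, -0.1, -0.6]
finger_gap: 0.0852
grip_force: 0.0
```

```bash
python3 -c "
from h import *
cam('scene','s6')
for n in ('s3','s5','s6'):
    H=cv2.cvtColor(cv2.imread('pics/'+n+'.png'),cv2.COLOR_BGR2HSV)
    m=cv2.inRange(H,(6,190,100),(16,255,255));k,l,s,c=cv2.connectedComponentsWithStats(m)
    print(n,[(c[i].round(1),s[i,4]) for i in range(1,k) if s[i,4]>100])
print(proj('s6',[.62,.1117,.171]),proj('s6',[.62,.1117,.171+.024]))
print(proj('s6',[.592,-.067,.169]),proj('s6',[.592,-.067,.193]))
"
```

```text
s3 [(array([225.1, 204.9]), np.int32(431)), (array([346.8, 260.6]), np.int32(435))]
s5 [(array([309.3, 184.1]), np.int32(335)), (array([224.3, 191.7]), np.int32(452))]
s6 [(array([309.3, 184.1]), np.int32(335)), (array([224.3, 191.7]), np.int32(452))]
[224.7 207. ] [223.7 193.8]
[308.5 186.4] [308.6 174.5]
```

Settled: left is up by the full 24 mm and right is on its lower stop, so the right canister is the heavier. I'll take it out.

>>> {"op": "apply_moves", "data": {"moves": [1, 0.3, 0, 0, 0, 0, 2.2, 0.7, 0, 0, 0, 0, 3.2, 1, 0, 0, 0, 0, 3.2, 1, 0, 0, 0, 0, 3.2, 1, -0.8, 0, 0, 0, 3.2, 1, -1.6, 0, 0, 0, 3.2, 1, -2.4, 0, 0, 0, 3.2, 1, -3, 0, 0, 0, 3.2, 1, -3.4, 0, 0, 0, 3.2, 1, -3.4, 0, 0, 0, 3.2, 1, -3.4, 0, 0, 0]}}

```text
clock: 19.15
tcp_pos: [0.5918, -0.067, 0.1685]
orientation: [-0.0, 0.987, 0.159, -0.0]
wrist_force: [-0.5, 0.5, -0.0]
finger_gap: 0.0855
grip_force: 0.0
```

>>> {"op": "apply_moves", "data": {"moves": [0, 0, 0, 0, 0, 0, 0, 0, 0, 0, 0, 0, 0, 0, 0, 0, 0, 0, 0, 0, 0, 0, 0, 0, 0, 0, 0, 0, 0, 0, 0, 0, 0, 0, 0, 0, 0, 0, 0, 0, 0, 0, 0, 0, 0, 0, 0, 0], "claw": 30, "newtons": 50}}

```text
clock: 19.82
tcp_pos: [0.5929, -0.0669, 0.1696]
orientation: [0.0, 0.987, 0.159, 0.001]
wrist_force: [-0.7, 0.5, 5.9]
finger_gap: 0.0443
grip_force: 51.0
```

>>> {"op": "apply_moves", "data": {"moves": [0, 0, 0.2, 0, 0, 0, 0, 0, 0.4, 0, 0, 0, 0, 0, 0.6, 0, 0, 0, 0, 0, 0.8, 0, 0, 0, 0, 0, 1, 0, 0, 0, 0, 0, 1.2, 0, 0, 0, 0, 0, 1.4, 0, 0, 0, 0, 0, 1.6, 0, 0, 0, 0, 0, 1.8, 0, 0, 0, 0, 0, 2, 0, 0, 0, 0, 0, 2.3, 0, 0, 0, 0, 0, 2.7, 0, 0, 0, 0, 0, 3.2, 0, 0, 0, 0, 0, 3.2, 0, 0, 0, 0, 0, 3.2, 0, 0, 0]}}

```text
clock: 21.07
tcp_pos: [0.5929, -0.067, 0.2499]
orientation: [0.001, 0.987, 0.159, 0.001]
wrist_force: [0.4, 0.4, -1.3]
finger_gap: 0.0443
grip_force: 52.9
```

```bash
python3 -c "
from h import *
c=cam('scene','s7');cam('side','d7')
for n in ('s7','d7'):
    H=cv2.cvtColor(cv2.imread('pics/'+n+'.png'),cv2.COLOR_BGR2HSV)
    m=cv2.inRange(H,(6,190,100),(16,255,255));k,l,s,c=cv2.connectedComponentsWithStats(m)
    print(n,[(c[i].round(1),s[i,4]) for i in range(1,k) if s[i,4]>60])
s=status.get_state();print(s['tcp_pos'],s['wrist_force'],s['joint_pos'])"
```

```text
s7 [(array([314.8, 145.9]), np.int32(111)), (array([225.4, 205. ]), np.int32(451))]
d7 [(array([307.3, 146.9]), np.int32(256)), (array([339.8, 195.6]), np.int32(372))]
[ 0.59206863 -0.06683688  0.24833937] [-1.05887545  0.41795345 -1.16482844] [-2.47029870e-01  3.52751931e-01  1.23934820e-01  1.34228382e+00
 -1.10476952e-04  2.57478656e+00]
```

>>> {"op": "apply_moves", "data": {"moves": [-0.8, -0.9, 0, 0, 0, 0, -1.7, -1.9, 0, 0, 0, 0, -2.7, -3, 0, 0, 0, 0, -3.6, -4.1, 0, 0, 0, 0, -4.5, -5.1, 0, 0, 0, 0, -5.4, -6.1, 0, 0, 0, 0, -6.36, -7.1, 0, 0, 0, 0, -6.36, -7.1, -1, 0, 0, 0, -6.36, -7.1, -2, 0, 0, 0, -6.36, -7.1, -3, 0, 0, 0, -6.36, -7.1, -4, 0, 0, 0, -6.36, -7.1, -5, 0, 0, 0, -6.36, -7.1, -5.8, 0, 0, 0, -6.36, -7.1, -6.3, 0, 0, 0, -6.36, -7.1, -6.5, 0, 0, 0, -6.36, -7.1, -6.5, 0, 0, 0, -6.36, -7.1, -6.5, 0, 0, 0]}}

```text
clock: 22.58
tcp_pos: [0.4332, -0.2443, 0.0862]
orientation: [-0.0, 0.987, 0.159, -0.0]
wrist_force: [0.9, -1.1, -1.4]
finger_gap: 0.0445
grip_force: 53.1
```

>>> {"op": "apply_moves", "data": {"moves": [0, 0, -0.06, 0, 0, 0, 0, 0, -0.12, 0, 0, 0, 0, 0, -0.12, 0, 0, 0]}}

```text
clock: 22.83
tcp_pos: [0.4337, -0.2447, 0.0837]
orientation: [0.001, 0.987, 0.159, 0.0]
wrist_force: [0.3, -0.4, -1.5]
finger_gap: 0.0444
grip_force: 53.1
```

>>> {"op": "apply_moves", "data": {"moves": [0, 0, -0.06, 0, 0, 0, 0, 0, -0.1, 0, 0, 0, 0, 0, -0.1, 0, 0, 0]}}

```text
clock: 23.08
tcp_pos: [0.4332, -0.2444, 0.0805]
orientation: [0.0, 0.987, 0.159, 0.0]
wrist_force: [-0.1, 0.3, -1.9]
finger_gap: 0.0445
grip_force: 53.1
```

>>> {"op": "apply_moves", "data": {"moves": [0, 0, -0.06, 0, 0, 0, 0, 0, -0.06, 0, 0, 0, 0, 0, -0.06, 0, 0, 0]}}

```text
clock: 23.33
tcp_pos: [0.4335, -0.2445, 0.0801]
orientation: [0.0, 0.987, 0.159, 0.0]
wrist_force: [-1.4, 1.1, 7.1]
finger_gap: 0.0444
grip_force: 54.1
```

Contact with the tray floor at TCP 0.080, as expected. Release and withdraw.

>>> {"op": "apply_moves", "data": {"moves": [0, 0, 0.03, 0, 0, 0, 0, 0, 0.03, 0, 0, 0, 0, 0, 0.03, 0, 0, 0, 0, 0, 0.03, 0, 0, 0, 0, 0, 0.03, 0, 0, 0, 0, 0, 0.03, 0, 0, 0], "claw": 100}}

```text
clock: 23.83
tcp_pos: [0.4332, -0.2444, 0.0797]
orientation: [-0.0, 0.987, 0.159, -0.0]
wrist_force: [-0.4, 0.2, -0.7]
finger_gap: 0.085
grip_force: 0.0
```

>>> {"op": "apply_moves", "data": {"moves": [0, 0, 0.3, 0, 0, 0, 0, 0, 1, 0, 0, 0, 0, 0, 2, 0, 0, 0, 0, 0, 3.2, 0, 0, 0, 0, 0, 4.4, 0, 0, 0, 0, 0, 5.6, 0, 0, 0, -1.2, -1.2, 6, 0, 0, 0, -2.4, -2.4, 6, 0, 0, 0, -3, -3.6, 6, 0, 0, 0, -3, -4.8, 6, 0, 0, 0, -3, -4.8, 6, 0, 0, 0, -3, -4.8, 6, 0, 0, 0]}}

```text
clock: 24.83
tcp_pos: [0.3578, -0.3657, 0.2301]
orientation: [0.0, 0.987, 0.158, 0.0]
wrist_force: [-0.1, 1.5, -0.1]
finger_gap: 0.0854
grip_force: 0.0
```

```bash
python3 -c "
from h import *
cam('side','d8');s=status.get_state();print(s['tcp_pos'],s['clock'])
a=cv2.imread('pics/d8.png')[110:410,160:480];cv2.imwrite('pics/z8.png',cv2.resize(a,None,fx=2,fy=2,interpolation=2))"
```

```text
[ 0.35792453 -0.36435914  0.22988845] 24.8833
```

View pics/z8.png

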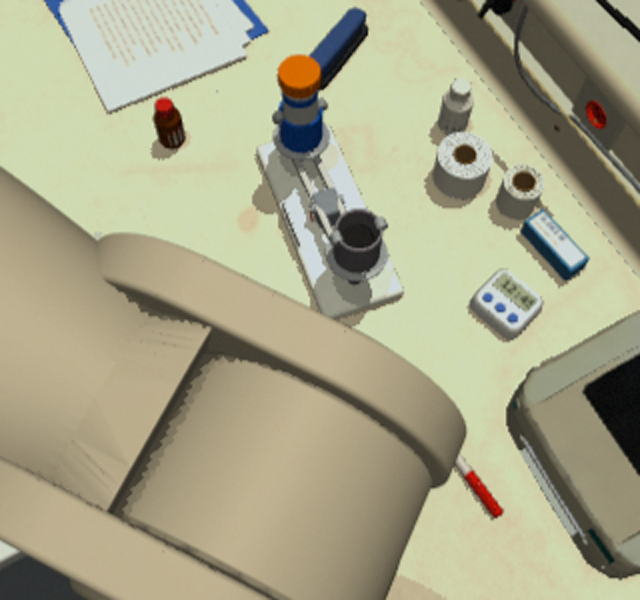

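The blue-held canister is in its holder at (298,75), and the bottle, timer and marker are unmoved. The arm hides the tray, so I'll check that numerically.

```bash
python3 -c "
from h import *
lids('wrist');lids('scene')
for f in ['wrist_l','scene_l']:
    print(proj(f,[.4332,-.2444,.093]),proj(f,[.4332,-.2444,.083]),proj(f,[.4332,-.2444,.003]))
I=cv2.imread('pics/wrist_l.png');H=cv2.cvtColor(I,cv2.COLOR_BGR2HSV)
b=cv2.inRange(H,(100,120,40),(125,255,255));k,l,s,c=cv2.connectedComponentsWithStats(b)
print([(c[i].round(),s[i,4]) for i in range(1,k) if s[i,4]>80],proj('wrist_l',[.4332,-.2444,.066]))"
```

```text
wrist [ 147   46   72   73 2807] [ 0.4246 -0.2435  0.09  ]
scene [212 196  29  20 488] [ 0.7856 -0.0122  0.09  ]
scene [416 216  21  17 300] [ 0.4217 -0.2333  0.09  ]
[179.9  72.1] [185.   74.1] [215.2  85.6]
[424. 219.] [423.5 223.4] [419.3 257.5]
[] [192.8  77. ]
```

>>> {"op": "apply_moves", "data": {"moves": [1.5, 1.6, 0, 0, 0, 0, 3, 3.2, 0, 0, 0, 0, 3, 4.8, 0, 0, 0, 0, 3, 4.8, 0, 0, 0, 0, 3, 4.8, 0, 0, 0, 0, 3, 4.8, 0, 0, 0, 0]}}

```text
clock: 25.48
tcp_pos: [0.4337, -0.2421, 0.2301]
orientation: [0.0, 0.987, 0.162, -0.0]
wrist_force: [-0.1, -0.7, -1.1]
finger_gap: 0.0857
grip_force: 0.0
```

```bash
python3 -c "
from h import *
lids('wrist')
I=cv2.imread('pics/wrist_l.png');H=cv2.cvtColor(I,cv2.COLOR_BGR2HSV)
m=cv2.inRange(H,(3,150,40),(19,255,255))
k,l,s,c=cv2.connectedComponentsWithStats(m);print([(s[i],c[i]) for i in range(1,k) if s[i,4]>100])
def box(x,y):
    P=np.array([proj('wrist_l',[x+.023*np.cos(t),y+.023*np.sin(t),z]) for z in (.073,.093) for t in np.linspace(0,6.28,60)]);return P.min(0),P.max(0)
print(box(.4332,-.2444))
# body + foot: grey column check - foot projection
print(proj('wrist_l',[.4332,-.2444,.003]))
b=cv2.inRange(H,(95,100,20),(130,255,255));k,l,s,c=cv2.connectedComponentsWithStats(b)
print([(s[i],c[i]) for i in range(1,k) if s[i,4]>30],[proj('wrist_l',[.4332+d,-.2444,z]) for d in(0,) for z in (.055,.066)])"
```

```text
wrist [ 291  208   60   60 2785] [ 0.4285 -0.2464  0.09  ]
[(array([ 290,  207,   61,   62, 2850], dtype=int32), array([319.91789474, 237.95684211]))]
(array([288.7, 197.3]), array([350.2, 261.6]))
[319.  207.6]
[] [array([319.2, 220.5]), array([319.3, 223.7])]
```

>>> {"op": "apply_moves", "data": {"moves": [0, -1.4, 0.3, 0, 0, 0, -1, -2.8, 0.3, 0, 0, 0, -2, -4.2, 0.3, 0, 0, 0, -3, -5.6, 0.3, 0, 0, 0, -4.2, -7, 0.3, 0, 0, 0, -5.4, -8.3, 0.3, 0, 0, 0, -6.6, -9.5, 0.3, 0, 0, 0, -7.8, -10.6, 0.3, 0, 0, 0, -9, -11.5, 0.3, 0, 0, 0, -10.1, -12.1, 0.3, 0, 0, 0, -10.1, -12.1, 0.3, 0, 0, 0, -10.1, -12.1, 0.3, 0, 0, 0, -10.1, -12.1, 0.3, 0, 0, 0, -10.1, -12.1, 0.3, 0, 0, 0, -10.1, -12.1, 0.3, 0, 0, 0, -10.1, -12.1, 0.3, 0, 0, 0]}}

```text
clock: 26.87
tcp_pos: [0.1819, -0.5462, 0.2376]
orientation: [0.0, 0.987, 0.16, 0.0]
wrist_force: [-0.1, 0.1, 0.9]
finger_gap: 0.0852
grip_force: 0.0
```

```bash
python3 -c "
from h import *
def boxp(f,x,y,z0,z1,r):
    P=np.array([proj(f,[x+r*np.cos(t),y+r*np.sin(t),z]) for z in (z0,z1) for t in np.linspace(0,6.28,60)]);return P.min(0),P.max(0)
for n in ('side','scene'):
    cam(n,n+'9');H=cv2.cvtColor(cv2.imread('pics/'+n+'9.png'),cv2.COLOR_BGR2HSV)
    for nm,lo,hi,z in (('lid',(4,170,60),(18,255,255),.083),('band',(100,120,40),(125,255,255),.062)):
        m=cv2.inRange(H,lo,hi);k,l,s,c=cv2.connectedComponentsWithStats(m)
        for i in range(1,k):
            p=ray(n+'9',*c[i],z)
            if s[i,4]>15 and abs(p[0]-.43)<.05 and abs(p[1]+.245)<.05: print(n,nm,s[i],c[i].round(1),p)
    for x in (.4332,.4285): print(x,'lidbox',boxp(n+'9',x,-.2444,.073,.093,.023),'c',proj(n+'9',[x,-.245,.083]),'foot',boxp(n+'9',x,-.2444,.003,.011,.018))
print(status.get_state()['clock'])
# compare c1 start for lid/band bias: upright reference
for n in ('side0','scene0'):
    H=cv2.cvtColor(cv2.imread('pics/'+n+'.png'),cv2.COLOR_BGR2HSV)
    for nm,lo,hi,z in (('lid',(4,170,60),(18,255,255),.08),('band',(100,120,40),(125,255,255),.059)):
        m=cv2.inRange(H,lo,hi);k,l,s,c=cv2.connectedComponentsWithStats(m)
        for i in range(1,k):
            p=ray(n,*c[i],z)
            if s[i,4]>15 and abs(p[0]-.453)<.03 and abs(p[1]+.015)<.03: print('ref c2',n,nm,s[i],p)
"
```

```text
side lid [301 333  23  25 451] [311.8 345.3] [ 0.4264 -0.2465  0.083 ]
0.4332 lidbox (array([302.4, 329.7]), array([326.2, 355.6])) c [314.5 342.9] foot (array([306.1, 341.9]), array([323.2, 360. ]))
0.4285 lidbox (array([300.2, 330.9]), array([324.1, 356.8])) c [312.4 344.1] foot (array([304.1, 343. ]), array([321.2, 361.1]))
scene lid [416 216  22  17 305] [426.1 223.6] [ 0.4289 -0.2475  0.083 ]
scene band [416 233  18   8  83] [424.4 237.4] [ 0.4182 -0.2276  0.062 ]
0.4332 lidbox (array([411.7, 214.5]), array([435.4, 232.7])) c [423.6 223.4] foot (array([410.8, 250.3]), array([428.3, 261.7]))
0.4285 lidbox (array([413.6, 215.2]), array([437.5, 233.4])) c [425.6 224. ] foot (array([412.7, 251. ]), array([430.3, 262.4]))
26.9667
ref c2 side0 lid [260 237  22  21 362] [ 0.4496 -0.0159  0.08  ]
ref c2 side0 band [266 254  15   7  26] [ 0.4477 -0.035   0.059 ]
ref c2 scene0 lid [335 251  26  21 469] [ 0.45   -0.0168  0.08  ]
ref c2 scene0 band [336 272  22   9 113] [ 0.4372 -0.0009  0.059 ]
```

The lid triangulates to about (0.431, -0.246) at standing height from two cameras. With no wall in reach for it to lean on, it stands upright and free.

```bash
python3 -c "
from h import *
print(job.hand_in())"
```

```text
the job is handed in; nothing more can be done
None
```

The job is handed in at about 27 s of the 70 s: the right (grey-sleeve) canister sank, so it now stands in the white tray, and the lighter one stays in the blue holder; the tray placement was checked only by camera measurements, because my picture views were used up.

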